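Pull the pump's fuse carrier

TASK

Make the pump safe to work on: slide the control box's grey cover all the way open, then pinch the two red catches of the red fuse carrier together and draw it straight up out of its socket. Finish while still holding it by its pinched catches, upright and still, with its foot at least 5 cm higher than the top of the box and nothing else touching it; do not put it down or let go. Leave the cover open, the blue carrier in its socket, and the tools and parts lying around where they are.

Things in the scene. Friction and masses are not known exactly. Their poses are not given: they have to be found in the camera images.
- control_box: blue pump control box fixed on the bench, 165 mm (its x) by 300 mm (its y), 80 mm high, 86 mm with its cover. Origin: centre of its underside; z up. Front with three round lamps faces its -x. Its -y half is the fuse compartment under the sliding cover; its +y half is solid, top at 80 mm.
- compartment (a point): centre of the compartment's floor, 20 mm above the bench. Axes as the box's. Inside 150 mm (x) by 130 mm (y), 60 mm deep to the rim. Two black sockets stand on the floor, centres 30 mm to -y and +y of this point, each 88 mm (x) by 48 mm (y), 16 mm high; one holds the red carrier, one the blue; which is where varies.
- cover (a joint): slide of the flat light-grey cover (154 by 140 mm, 6 mm thick, on the rim, top 86 mm above the bench) along the box's y: 0 = shut, grows as it moves to the box's +y over the solid half, 0.14 = stop, fully open, compartment clear. Starts between 0 and 0.03. About 2.5 N of friction; stays where left.
- cover_handle (a point): middle of the cover's black grip bar, in the middle of the cover: 70 mm long along the box's x, 12 mm thick along the box's y, rising 22 mm above the cover (this point is 11 mm below its top). Can be pinched across its 12 mm from above.
- red_carrier: fuse carrier with RED catches, to be taken out: white body 44 (x) by 34 (y) by 52 mm high, about 0.1 kg. Origin: centre of its foot, at first on the compartment's floor; z up; axes as the box's. A spring catch on its -x and on its +x side; grey teeth at their feet lock it in the socket until both are pressed in over 5 mm, then it draws straight up freely. Let go, they spring out.
- red_catch_front (a joint): how far the red catch on the carrier's -x side is pressed in towards the middle: 0 = out, 0.007 = stop; spring 3 N at 0, 6.5 N at the stop. It is a red tab 24 mm wide (y), from 18 to 50 mm above the carrier's foot, outer face 28 mm from the carrier's middle (56 mm over both tabs; 42 mm when both are fully in).
- red_catch_back (a joint): the same for the red catch on the carrier's +x side (0 = out, 0.007 = fully in; 3 to 6.5 N).
- blue_carrier: fuse carrier with BLUE catches, same shape and size, latched in the other socket, to be left alone. Origin: centre of its foot.
- impeller_a: cream plastic pump impeller, a flat disc 100 mm across, 18 mm high; loose bystander on the bench. Origin: centre of its underside.
- impeller_b: cream plastic pump impeller, a flat disc 84 mm across, 16 mm high; loose bystander on the bench. Origin: centre of its underside.
- spacer_ring: brass spacer ring, 64 mm across, 18 mm high; loose bystander on the bench. Origin: centre of its underside.
- screwdriver: screwdriver with a green handle, 200 mm long, lying along its own x axis; loose bystander on the bench. Origin: centre of its underside.
- wrench: bright steel wrench, 180 mm long, lying along its own x axis; loose bystander on the bench. Origin: centre of its underside.
- hammer: hammer with a green handle, 260 mm long, lying along its own x axis; loose bystander on the bench. Origin: centre of its underside.

How it is judged:
By the outcome, as a careful person would: the job done as asked, in the order asked, and still so for the second after the job is handed in, while the arm keeps its last pose, push and grip.
It also fails if it takes over 51 s, if anything falls off the work surface, if the arm or the gripper's body presses on something with over 40 N, if the wrist force passes 120 N, or if a joint passes its speed limit or range.

ROBOT

A 6-joint arm with a two-finger parallel gripper is mounted at the origin on the work surface. World frame = base frame: x ahead of the robot, y to its left, z up, the work surface at z = 0. Lengths are in mm, angles in degrees, forces in N, time in s.
With the tool pointing down it reaches from about 300 to 850 mm from the base axis. Payload 4.2 kg.
Tool frame: the origin (TCP) lies midway between the tips of the shut fingers; the grasp point (between the pads) lies pinch_z behind it (pinch_z is the distance from the TCP to the grasp point, in mm); z points along the fingers, y is the line along which they close (so a half turn about z gives the same grasp; the last joint's range is limited). The gripper opens to 91 mm and grips with 3 to 60 N. Pads are 32 mm wide; open, the fingers measure 118 mm over their backs; the gripper's body (76 mm by 178 mm) begins 60 mm behind the grasp point.
Start: joints at [-74.542, 18.312, 89.639, -0, 72.044, -1.146], TCP at [164.315, -551.039, 213.976] pointing down, gripper open.
Joint ranges: [-177.97, 177.97], [-48.28, 115.42], [12.27, 149.76], [-77.06, 257.06], [2.81, 150.46], [-146.56, 146.56]. Speed limits (degrees/s): [147.25, 147.25, 180, 180, 180, 180].

INTERFACE

Orientations are given as [roll, pitch, yaw] about the fixed x, y, z axes, in that order (R = Rz(yaw) Ry(pitch) Rx(roll)).
In Python, from workcell import state, grab_frame, job_done, masks_of, landmark_of, pinch_z gives the robot as it stands. The module is installed in compiled form; this text tells all that it offers.
- The arm moves only by the tool move_arm, never from a script. Its argument "plan" is a list of rows, each an object of numbers: "x", "y", "z": the shift along the tool's x, y, z in mm; "rx", "ry", "rz": the turn, a rotation vector about the tool's x, y, z in rad. A call has 1 to 10 rows; each row shifts and turns the commanded pose from where the row before left it, along the tool's axes as they then stand; what a row does not reach is not made up. A row lasts 1/10 s, in which the tool goes at most 50 mm and 8.59 degrees, less where a joint would pass 70% of its speed; a pose out of reach is approached as far as the arm can. A call is refused whole if a number of a shift passes 50 or a number of a turn 0.15, either way. A call with a gripper value outside its range is refused whole. "grip" is the opening, from 0 (shut) to 1 (fully open), set as the call begins (left out, the last holds). The fingers move at their own pace and stop on an object; "squeeze" is the grip in N (left out, the last holds). Time passes only in rows, so rows that do not move let the fingers close. It gives the time, the measured TCP pose, the force, the opening and the grip force at its end, in the units of the state.
- state(): the state, without advancing time (a new reading comes with each control period).
- grab_frame(name): name is "scene" or "top"; returns a dict with "img" (420x560x3 uint8, red, green, blue), "z_map" (420x560 float32, mm along the optical axis (not along the pixel's ray), 0 where there is no reading), "fx", "fy", "cx", "cy" (pixels), "rvec" (rotation vector, rad) and "tvec" (3), from world to camera coordinates, as OpenCV has them. Camera axes: x right, y down, z forward; pixel columns grow to the right and rows downward; lengths in mm; the calibration is good to about 2 mm. A picture is of the moment at which its call begins.
- job_done(): hands the job in; it is judged then, once.
Trained networks look in the newest picture that a camera, given by its name, has taken for a name from the list of things; names that differ only in an ending like _2 or _b are one class to them, and where a whole thing is asked for, a point or a joint stands for the part that bears it (a point fixed in the world has none). Each returns a list of dicts, best first, with "p" (0 to 1); they miss things now and then, are a little off and sometimes report something else, mostly with a low value. They report only what shows in the picture. A call takes as long as a camera call.
- masks_of(camera, label): "pixels" (420x560 bool, what is visible of it) and "box" ([centre column, centre row, width, height] in pixels, round what is visible of it).
- landmark_of(camera, label): "point" ([column, row] in pixels: a listed point, or the origin of a listed thing).
The state is a dict: "time_s": time; "qpos": joint angles; "qvel": joint speeds; "effort": joint torques, N m; "ee_pos": TCP position; "ee_rot": TCP orientation; "force": force on the tool from outside, world axes, zero at the start; "torque": the same for the moment, N m; "gripper_width": finger opening in mm; "gripper_force": force on a finger pad.
Only numpy, scipy, OpenCV 4.12 (cv2) and the standard library are available. Lean on these libraries where they do the work, as an engineer would, in place of code of your own. Each camera call takes 0.05 s, during which the arm holds its last target. There are 200 camera calls.

## Working session

There is one attempt and no reset: what is moved stays moved. The work goes in short steps, Python scripts to look and compute and a tool call to move; the robot and the scene stay as the last step left them, time stands still between calls to the robot, and variables do not carry over. Pictures are saved under pics/ and viewed, at most 10 in all, crops included, and the job is handed in when it is done.

Besides the shell and the picture viewer there is one more tool, called after ">>>" as name([rows], argument=value, ...), one row to a line, values as JSON. move_arm: Moves the arm, as the interface text tells. Its arguments: {"type":"object","properties":{"plan":{"type":"array","items":{"type":"object","properties":{"x":{"type":"number"},"y":{"type":"number"},"z":{"type":"number"},"rx":{"type":"number"},"ry":{"type":"number"},"rz":{"type":"number"}}}},"grip":{"type":"number"},"squeeze":{"type":"number"}},"required":["plan"]}

```bash
mkdir -p pics; cat > h.py <<'E'
import numpy as np, cv2
from workcell import *
def unproj(f,c,r,z=None,plane=None):
    R=cv2.Rodrigues(np.array(f["rvec"],float))[0]; t=np.array(f["tvec"],float).ravel()
    d=np.array([(c-f["cx"])/f["fx"],(r-f["cy"])/f["fy"],1.0])
    o=-R.T@t; w=R.T@d
    if plane is not None: return o+w*(plane-o[2])/w[2]
    return o+w*z
def cloud(f):
    R=cv2.Rodrigues(np.array(f["rvec"],float))[0]; t=np.array(f["tvec"],float).ravel()
    v,u=np.mgrid[:420,:560]; z=f["z_map"]
    P=np.stack([(u-f["cx"])/f["fx"]*z,(v-f["cy"])/f["fy"]*z,z],-1)
    return (P-t)@R
def save(f,n): cv2.imwrite(f"pics/{n}.png",f["img"][:,:,::-1])
E
python3 - <<'E'
from h import *
print(state(), pinch_z if not callable(pinch_z) else pinch_z())
ims=[]
for n in("scene","top"):
    f=grab_frame(n); save(f,n+"0"); C=cloud(f)
    print(n,"cam",unproj(f,0,0,0.0))
    for l in("control_box","cover"):
        for m in masks_of(n,l)[:2]:
            p=m["pixels"]; Q=C[p&(f["z_map"]>0)]
            print(n,l,m["p"],m["box"],np.median(Q,0).round(1))
    for l in("control_box","compartment","cover_handle","red_carrier"):
        for m in landmark_of(n,l)[:2]:
            c,r=m["point"]; print(n,l,m["p"],m["point"],C[int(r),int(c)].round(1))
E
```

```text
{'time_s': 0.0, 'qpos': array([-7.45400042e+01,  1.83501772e+01,  8.97067307e+01, -8.55469395e-04,
        7.20459585e+01, -1.14637127e+00]), 'qvel': array([-0.10943919,  0.03359889, -0.05459377,  0.09325812, -0.00561132,
        0.00535525]), 'effort': array([-2.44888957e-03, -4.12459767e+01, -2.31972009e+01,  7.26746977e-02,
        4.56955098e-02, -1.48418130e-04]), 'ee_pos': array([ 164.1842442 , -550.51498406,  213.13278271]), 'ee_rot': array([-1.79897138e+02, -1.24483378e-03,  1.66066304e+01]), 'force': array([-0.21511557, -0.09497646,  0.43331275]), 'torque': array([ 0.00318323, -0.03971884, -0.01567989]), 'gripper_force': 0.0, 'gripper_width': 91.24158279315283} 18.8
scene cam [1023.88872921 -335.62234965  632.96251236]
scene control_box 0.95 [242.8, 256.2, 163.7, 175.7] [601.2 -83.9  79.8]
scene cover 0.55 [234.6, 252.0, 120.3, 87.0] [603.  -92.3  85.3]
scene control_box 0.89 [254.7, 260.5] [635.8 -78.4  84.1]
scene control_box 0.18 [275.5, 173.3] [411.3 137.8  10.5]
scene compartment 0.66 [230.3, 284.1] [ 651.8 -134.4   84.4]
top cam [ 467.29257391   60.33659891 1177.8713705 ]
top control_box 0.92 [322.2, 210.2, 163.7, 139.9] [570.1 -35.3  82.3]
top cover 0.86 [343.6, 199.6, 93.1, 98.1] [595.2 -79.7  85.8]
top control_box 0.96 [318.8, 212.6] [568.3 -32.1  84.1]
top cover_handle 0.61 [341.2, 194.9] [603.6 -75.5 107.5]
```

```bash
cat >> h.py <<'E'
def layer(C,lo,hi,c,rad):
    k=(C[...,2]>lo)&(C[...,2]<hi)&(np.hypot(C[...,0]-c[0],C[...,1]-c[1])<rad)
    return k
E
python3 - <<'E'
from h import *
ims=[]
for n in("top","scene"):
    f=grab_frame(n); C=cloud(f); ims.append(f["img"])
    k=(C[...,2]>74)&(C[...,2]<91)&(np.hypot(C[...,0]-575,C[...,1]+40)<200)
    k=cv2.morphologyEx(k.astype(np.uint8),cv2.MORPH_OPEN,np.ones((3,3)))>0
    print(n,"box",cv2.minAreaRect(C[k][:,:2].astype(np.float32)),k.sum())
    k=layer(C,98,115,(600,-80),80)
    Q=C[k]; print("handle",cv2.minAreaRect(Q[:,:2].astype(np.float32)),Q.mean(0),len(Q),Q[:,2].max())
    k=layer(C,83.5,90,(600,-80),130); Q=C[k]
    print("cover",cv2.minAreaRect(Q[:,:2].astype(np.float32)),len(Q))
    k=f["img"].astype(int)
cv2.imwrite("pics/a.png",cv2.resize(np.hstack(ims)[:,:,::-1],None,fx=.71,fy=.71))
cv2.imwrite("pics/b.png",cv2.resize(ims[0][110:310,200:460,::-1],None,fx=3,fy=3))
E
```

```text
top box ((574.3495483398438, -40.55424499511719), (165.1096649169922, 300.9138488769531), 28.948837280273438) 10654
handle ((596.5221557617188, -80.57624816894531), (70.10980224609375, 12.788665771484375), 28.607181549072266) [596.04641705 -80.1193189  107.07069136] 231 111.83227267470879
cover ((591.6541748046875, -71.68730163574219), (165.2561492919922, 225.52731323242188), 28.965465545654297) 4654
scene box ((571.923583984375, -44.469146728515625), (166.98208618164062, 302.9910888671875), 28.98468589782715) 11615
handle ((595.6512451171875, -85.57289123535156), (70.05973815917969, 14.470609664916992), 28.295120239257812) [597.61678642 -86.46496112 105.30817417] 376 109.60331230291779
cover ((592.3396606445312, -81.38743591308594), (166.9613494873047, 207.717041015625), 28.99762725830078) 6276
```

View pics/a.png

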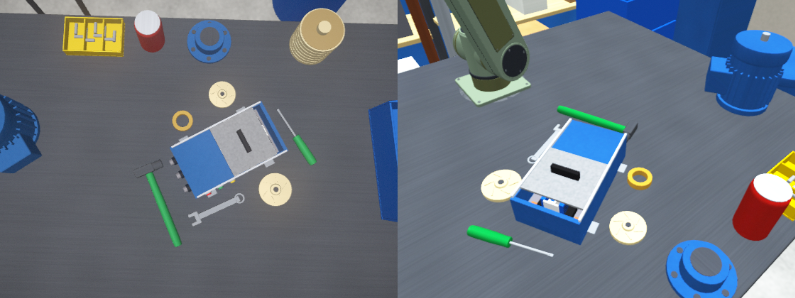

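View pics/b.png

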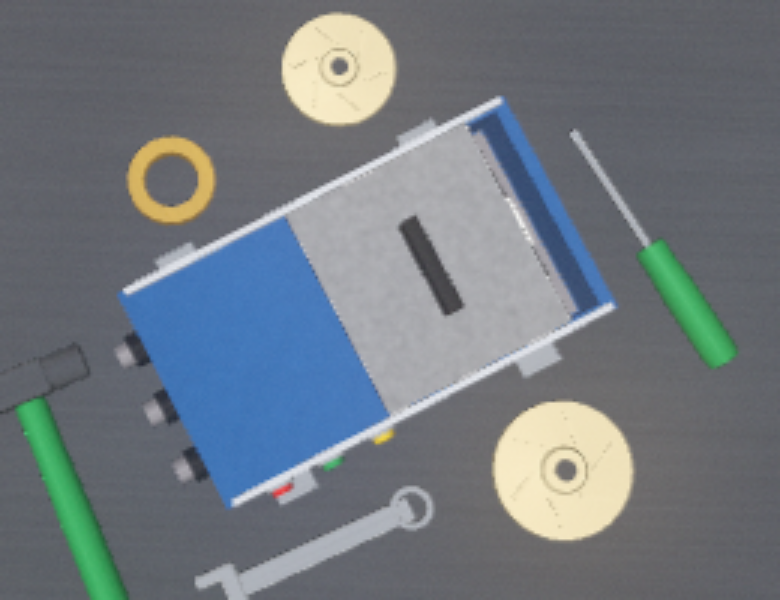

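The top picture shows the box turned about 29°, with its lamps on the lower-left long side (crop ~330,460). The black handle is at crop (430,265) and the compartment is at the right end. The cover is about 29 mm open, so about 111 mm is left. I'm heading for the handle.

>>> move_arm([
  {"x":40,"y":-24},
  {"x":40,"y":-24},
  {"x":40,"y":-24},
  {"x":40,"y":-24},
  {"x":40,"y":-24},
  {"x":40,"y":-24},
  {"x":40,"y":-24},
  {"x":40,"y":-24},
  {"x":40,"y":-24},
  {"x":40,"y":-24},
], grip=0.6)

```text
schema error: expected keys x, y, z, rx, ry, rz
```

```bash
cat >> h.py <<'E'
from scipy.spatial.transform import Rotation as Ro
def to(x,y,z,yaw):
    s=state(); R=Ro.from_euler("xyz",s["ee_rot"],degrees=True); G=Ro.from_euler("xyz",[180,0,yaw],degrees=True)
    p=s["ee_pos"]; d=np.array([x,y,z])-p
    print("t",s["time_s"],"pos",p.round(1),"rot",s["ee_rot"].round(2),"F",s["force"].round(1),"w",round(s["gripper_width"],1),s["gripper_force"])
    print("shift now",R.inv().apply(d).round(1),"rotvec",(R.inv()*G).as_rotvec().round(4),"shift in goal axes",G.inv().apply(d).round(1))
E
python3 -c "
from h import *; to(596.3,-82.5,130,28.95)"
```

```text
t 0.8 pos [ 164.3 -551.   214. ] rot [179.99  -0.    16.61] F [ 0.1 -0.7 -0.2] w 91.2 0.0
shift now [ 547.9 -325.6   84. ] rotvec [ 1.000e-04  0.000e+00 -2.154e-01] shift in goal axes [ 604.8 -200.9   84. ]
```

>>> move_arm([
  {"x":40,"y":-24,"z":0,"rx":0,"ry":0,"rz":0},
  {"x":40,"y":-24,"z":0,"rx":0,"ry":0,"rz":0},
  {"x":40,"y":-24,"z":0,"rx":0,"ry":0,"rz":0},
  {"x":40,"y":-24,"z":0,"rx":0,"ry":0,"rz":0},
  {"x":40,"y":-24,"z":0,"rx":0,"ry":0,"rz":0},
  {"x":40,"y":-24,"z":0,"rx":0,"ry":0,"rz":0},
  {"x":40,"y":-24,"z":0,"rx":0,"ry":0,"rz":0},
  {"x":40,"y":-24,"z":0,"rx":0,"ry":0,"rz":0},
  {"x":40,"y":-24,"z":0,"rx":0,"ry":0,"rz":0},
  {"x":40,"y":-24,"z":0,"rx":0,"ry":0,"rz":0},
], grip=0.6)

```text
time_s: 1.8
ee_pos: [480.2, -205.2, 214.2]
ee_rot: [180.0, -0.0, 16.6]
force: [1.1, 0.2, 0.3]
gripper_width: 54.7
gripper_force: 0.0
```

```bash
python3 -c "
from h import *; to(596.3,-82.5,140,28.95)"
```

```text
t 1.8 pos [ 480.2 -205.2  214.2] rot [ 1.7996e+02 -2.0000e-02  1.6610e+01] F [1.1 0.2 0.3] w 54.7 0.0
shift now [146.3 -84.4  74.2] rotvec [ 0.0007 -0.0003 -0.2153] shift in goal axes [161.  -51.1  74.2]
```

>>> move_arm([
  {"x":0,"y":0,"z":0,"rx":0,"ry":0,"rz":-0.1077},
  {"x":0,"y":0,"z":0,"rx":0,"ry":0,"rz":-0.1077},
  {"x":40,"y":-12.8,"z":0,"rx":0,"ry":0,"rz":0},
  {"x":40,"y":-12.8,"z":0,"rx":0,"ry":0,"rz":0},
  {"x":40,"y":-12.8,"z":0,"rx":0,"ry":0,"rz":0},
  {"x":41,"y":-12.7,"z":0,"rx":0,"ry":0,"rz":0},
  {"x":0,"y":0,"z":37,"rx":0,"ry":0,"rz":0},
  {"x":0,"y":0,"z":37,"rx":0,"ry":0,"rz":0},
  {"x":0,"y":0,"z":0,"rx":0,"ry":0,"rz":0},
])

```text
time_s: 2.7
ee_pos: [591.7, -83.1, 134.9]
ee_rot: [-179.6, 0.5, 29.0]
force: [-0.2, 0.1, -0.0]
gripper_width: 54.6
gripper_force: 0.0
```

```bash
python3 - <<'E'
from h import *; to(596.3,-82.5,91,28.95)
f=grab_frame("scene"); cv2.imwrite("pics/c.png",cv2.resize(f["img"][120:350,150:420,::-1],None,fx=2.6,fy=2.6))
E
```

```text
t 2.7 pos [591.7 -83.1 134.9] rot [-179.61    0.52   29.  ] F [-0.2  0.1 -0. ] w 54.6 0.0
shift now [ 4.7  2.  43.9] rotvec [-0.0068  0.009   0.0008] shift in goal axes [ 4.3  1.7 43.9]
```

View pics/c.png

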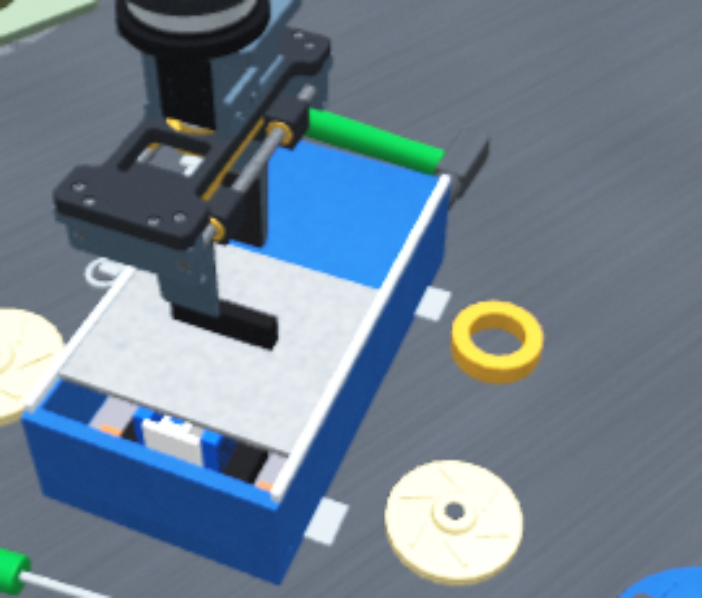

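The gripper straddles the handle (crop 225,320). The blue carrier shows in the -y socket (crop 180,440), so the red one is in the +y socket. Now I'll descend.

```bash
python3 - <<'E'
from h import *; to(596.3,-82.5,91,28.95)
E
```

```text
t 2.75 pos [593.7 -83.7 138. ] rot [-179.81    0.25   28.96] F [ 0.2 -0.3  0.7] w 54.7 0.0
shift now [ 3.1  0.4 47. ] rotvec [-0.0033  0.0044  0.0002] shift in goal axes [ 2.9  0.2 47. ]
```

>>> move_arm([
  {"x":0,"y":0,"z":16,"rx":0,"ry":0,"rz":0},
  {"x":0,"y":0,"z":16,"rx":0,"ry":0,"rz":0},
  {"x":0,"y":0,"z":16,"rx":0,"ry":0,"rz":0},
  {"x":0,"y":0,"z":0,"rx":0,"ry":0,"rz":0},
  {"x":0,"y":0,"z":0,"rx":0,"ry":0,"rz":0},
  {"x":0,"y":0,"z":0,"rx":0,"ry":0,"rz":0},
])

```text
time_s: 3.35
ee_pos: [596.5, -84.5, 94.0]
ee_rot: [179.9, -0.2, 28.9]
force: [0.1, 0.4, -0.5]
gripper_width: 54.8
gripper_force: 0.0
```

>>> move_arm([
  {"x":0,"y":0,"z":0,"rx":0,"ry":0,"rz":0},
  {"x":0,"y":0,"z":0,"rx":0,"ry":0,"rz":0},
  {"x":0,"y":0,"z":0,"rx":0,"ry":0,"rz":0},
  {"x":0,"y":0,"z":0,"rx":0,"ry":0,"rz":0},
  {"x":0,"y":0,"z":0,"rx":0,"ry":0,"rz":0},
  {"x":0,"y":0,"z":0,"rx":0,"ry":0,"rz":0},
  {"x":0,"y":0,"z":0,"rx":0,"ry":0,"rz":0},
], grip=0, squeeze=12)

```text
time_s: 4.05
ee_pos: [595.1, -84.0, 91.9]
ee_rot: [-180.0, 0.0, 28.9]
force: [-0.4, 0.7, 0.3]
gripper_width: 11.5
gripper_force: 12.0
```

>>> move_arm([
  {"x":0,"y":-10,"z":0,"rx":0,"ry":0,"rz":0},
  {"x":0,"y":-11,"z":0,"rx":0,"ry":0,"rz":0},
  {"x":0,"y":-11,"z":0,"rx":0,"ry":0,"rz":0},
  {"x":0,"y":-11,"z":0,"rx":0,"ry":0,"rz":0},
  {"x":0,"y":-11,"z":0,"rx":0,"ry":0,"rz":0},
  {"x":0,"y":-11,"z":0,"rx":0,"ry":0,"rz":0},
  {"x":0,"y":-11,"z":0,"rx":0,"ry":0,"rz":0},
  {"x":0,"y":-11,"z":0,"rx":0,"ry":0,"rz":0},
  {"x":0,"y":-11,"z":0,"rx":0,"ry":0,"rz":0},
  {"x":0,"y":-6,"z":0,"rx":0,"ry":0,"rz":0},
])

```text
time_s: 5.05
ee_pos: [544.3, 8.0, 91.9]
ee_rot: [-180.0, 0.0, 29.0]
force: [1.8, -2.0, -2.8]
gripper_width: 11.9
gripper_force: 12.0
```

>>> move_arm([
  {"x":0,"y":-2,"z":0,"rx":0,"ry":0,"rz":0},
  {"x":0,"y":-2,"z":0,"rx":0,"ry":0,"rz":0},
  {"x":0,"y":0,"z":0,"rx":0,"ry":0,"rz":0},
  {"x":0,"y":0,"z":0,"rx":0,"ry":0,"rz":0},
])

```text
time_s: 5.45
ee_pos: [542.8, 10.8, 91.9]
ee_rot: [-179.9, 0.0, 28.9]
force: [0.6, 0.2, -1.8]
gripper_width: 11.9
gripper_force: 12.0
```

>>> move_arm([
  {"x":0,"y":-2,"z":0,"rx":0,"ry":0,"rz":0},
  {"x":0,"y":-1,"z":0,"rx":0,"ry":0,"rz":0},
  {"x":0,"y":0,"z":0,"rx":0,"ry":0,"rz":0},
  {"x":0,"y":0,"z":0,"rx":0,"ry":0,"rz":0},
])

```text
time_s: 5.85
ee_pos: [541.6, 12.9, 91.9]
ee_rot: [180.0, -0.0, 28.9]
force: [2.8, -0.7, -3.3]
gripper_width: 12.0
gripper_force: 12.0
```

>>> move_arm([
  {"x":0,"y":-1.5,"z":0,"rx":0,"ry":0,"rz":0},
  {"x":0,"y":0,"z":0,"rx":0,"ry":0,"rz":0},
  {"x":0,"y":0,"z":0,"rx":0,"ry":0,"rz":0},
])

```text
time_s: 6.15
ee_pos: [541.4, 13.2, 91.9]
ee_rot: [179.9, -0.0, 29.0]
force: [4.1, -5.9, -5.3]
gripper_width: 11.9
gripper_force: 12.0
```

>>> move_arm([
  {"x":0,"y":-2,"z":0,"rx":0,"ry":0,"rz":0},
  {"x":0,"y":0,"z":0,"rx":0,"ry":0,"rz":0},
  {"x":0,"y":0,"z":0,"rx":0,"ry":0,"rz":0},
])

```text
time_s: 6.45
ee_pos: [541.4, 13.2, 91.9]
ee_rot: [179.6, -0.0, 29.0]
force: [5.5, -11.0, -6.0]
gripper_width: 12.2
gripper_force: 12.0
```

>>> move_arm([
  {"x":0,"y":0,"z":0,"rx":0,"ry":0,"rz":0},
  {"x":0,"y":0,"z":0,"rx":0,"ry":0,"rz":0},
  {"x":0,"y":0,"z":0,"rx":0,"ry":0,"rz":0},
  {"x":0,"y":0,"z":-40,"rx":0,"ry":0,"rz":0},
  {"x":0,"y":0,"z":-40,"rx":0,"ry":0,"rz":0},
  {"x":-45,"y":-10,"z":0,"rx":0,"ry":0,"rz":0},
  {"x":-45,"y":-10,"z":0,"rx":0,"ry":0,"rz":0},
], grip=0.8)

```text
time_s: 7.15
ee_pos: [451.4, -9.7, 173.2]
ee_rot: [179.9, -0.1, 29.0]
force: [-0.4, -1.3, -0.5]
gripper_width: 65.0
gripper_force: 0.0
```

```bash
python3 - <<'E'
from h import *
e=np.array([np.cos(np.radians(28.95)),np.sin(np.radians(28.95))]); n=np.array([-e[1],e[0]])
H=np.array([541.4,13.2]); ims=[]
for c in("top","scene"):
    f=grab_frame(c); C=cloud(f); I=f["img"].astype(int); ims.append(f["img"][110:310,150:450])
    for l in("red_carrier","blue_carrier","red_catch_front","compartment","cover_handle","control_box"):
        for m in landmark_of(c,l)[:1]:
            pl={"red_carrier":20,"blue_carrier":20,"compartment":20,"cover_handle":97,"control_box":0}.get(l,60)
            P=unproj(f,*m["point"],plane=pl); print(c,l,round(m["p"],2),P.round(1),"box rel handle",((P[:2]-H)@e).round(1),((P[:2]-H)@n).round(1))
    red=(I[...,0]>130)&(I[...,1]<80)&(I[...,2]<80)&(np.hypot(C[...,0]-595,C[...,1]+83)<60)
    Q=C[red]; k=Q[:,2]>64; T=Q[k]; L=np.c_[(T[:,:2]-H)@e,(T[:,:2]-H)@n]
    print("red top",len(Q),len(T),Q[:,2].max() if len(Q) else 0,L.min(0) if len(L) else 0,L.max(0) if len(L) else 0, L.mean(0))
    wh=(I.min(-1)>150)&(C[...,2]>66)&(C[...,2]<78)&(np.hypot(C[...,0]-595,C[...,1]+83)<32)
    T=C[wh]; L=np.c_[(T[:,:2]-H)@e,(T[:,:2]-H)@n]; print("white",len(T),L.min(0),L.max(0),L.mean(0),T[:,2].mean())
    k=(C[...,2]>100)&(C[...,2]<115)&(np.hypot(C[...,0]-541,C[...,1]-13)<50)&(I.max(-1)<70)
    T=C[k]; r=cv2.minAreaRect(T[:,:2].astype(np.float32)); print("handle",r,((np.array(r[0])-H)@e),((np.array(r[0])-H)@n))
cv2.imwrite("pics/d.png",cv2.resize(np.vstack(ims)[:,:,::-1],None,fx=1.5,fy=1.5,interpolation=2))
to(594.6,-83.1,130,118.95)
E
```

```text
top red_carrier 0.84 [593.5 -75.9  20. ] box rel handle 2.5 -103.2
top blue_carrier 0.67 [ 622.  -133.5   20. ] box rel handle -0.5 -167.4Traceback (most recent call last):
  File "<stdin>", line 7, in <module>
ValueError: it knows: blue_carrier, compartment, control_box, cover_handle, hammer, impeller, red_carrier, screwdriver, spacer_ring, wrench
```

```bash
cat > look.py <<'E'
from h import *
e=np.array([np.cos(np.radians(28.95)),np.sin(np.radians(28.95))]); n=np.array([-e[1],e[0]])
H=np.array([541.4,13.2]); ims=[]
def st(name,T):
    if len(T)<5: print(name,len(T)); return
    L=np.c_[(T[:,:2]-H)@e,(T[:,:2]-H)@n]; print(name,len(T),np.percentile(L,2,0).round(1),np.percentile(L,98,0).round(1),L.mean(0).round(1),T[:,2].mean().round(1))
for c in("top","scene"):
    f=grab_frame(c); C=cloud(f); I=f["img"].astype(int); ims.append(f["img"][110:310,150:450])
    for l,pl in {"red_carrier":20,"blue_carrier":20,"compartment":20,"cover_handle":97,"control_box":0}.items():
        for m in landmark_of(c,l)[:1]:
            P=unproj(f,*m["point"],plane=pl); print(c,l,round(m["p"],2),P.round(1),"box rel handle",((P[:2]-H)@e).round(1),((P[:2]-H)@n).round(1))
    red=(I[...,0]>120)&(I[...,1]<80)&(I[...,2]<80)&(np.hypot(C[...,0]-595,C[...,1]+83)<60)
    st("red",C[red]); st("redtop",C[red&(C[...,2]>64)])
    near=np.hypot(C[...,0]-595,C[...,1]+83)<34
    st("white",C[(I.min(-1)>150)&(C[...,2]>66)&(C[...,2]<80)&near])
    st("handle",C[(C[...,2]>103)&(C[...,2]<115)&(np.hypot(C[...,0]-541,C[...,1]-13)<50)&(I.max(-1)<90)])
    st("box",C[(C[...,2]>74)&(C[...,2]<92)&(np.hypot(C[...,0]-573,C[...,1]+42)<190)])
cv2.imwrite("pics/d.png",cv2.resize(np.vstack(ims)[:,:,::-1],None,fx=1.5,fy=1.5,interpolation=2))
to(594.6,-83.1,130,118.95)
E
python3 look.py
```

```text
top red_carrier 0.87 [598.4 -77.7  20. ] box rel handle 5.8 -107.1
top blue_carrier 0.7 [ 621.3 -133.6   20. ] box rel handle -1.1 -167.1
top compartment 0.75 [ 616.3 -103.5   20. ] box rel handle 9.1 -138.4
top cover_handle 0.97 [548.   20.8  97. ] box rel handle 9.5 3.4
top control_box 0.63 [579.8 -39.3   0. ] box rel handle 8.2 -64.6
red 152 [ -25.4 -125.4] [ 30.1 -95.4] [   2.7 -107.3] 66.4
redtop 126 [ -24.9 -119. ] [ 30.1 -95.6] [   2.8 -107.4] 70.0
white 153 [ -13.6 -124.2] [ 19.1 -90.5] [   2.7 -107.1] 71.9
handle 190 [-30.5  -3.7] [34.8  7.2] [1.9 1.8] 107.8
box 5658 [ -75.7 -209.6] [83.6 84.1] [ 18.5 -23.6] 84.4
scene red_carrier 0.82 [596.6 -82.7  20. ] box rel handle 1.8 -110.7
scene blue_carrier 0.89 [ 623.9 -137.8   20. ] box rel handle -0.9 -172.0
scene compartment 0.79 [ 598.8 -107.7   20. ] box rel handle -8.3 -133.6
scene cover_handle 0.67 [540.1  13.8  97. ] box rel handle -0.9 1.2
scene control_box 0.95 [581.7 -44.    0. ] box rel handle 7.6 -69.6
red 305 [ -27.4 -123. ] [  27.6 -100. ] [   2.4 -114.1] 63.1
redtop 192 [ -27.2 -122.5] [ 27.6 -99.6] [   1.4 -111.4] 69.2
white 254 [ -17.2 -128.5] [ 16.7 -93.7] [   0.3 -112.8] 70.5
handle 184 [-31.5  -8.3] [32.9  1.5] [ 1.  -4.2] 106.5
box 7311 [ -81.6 -215.1] [81.7 79.6] [  0.8 -50.2] 83.7
t 7.9 pos [451.5  -9.9 171.8] rot [-1.7999e+02  2.0000e-02  2.8950e+01] F [-1.  -0.6 -0.3] w 72.7 0.0
shift now [ 89.8 133.3  41.7] rotvec [-3.0000e-04  1.0000e-04 -1.5708e+00] shift in goal axes [-133.3   89.7   41.8]
```

View pics/d.png

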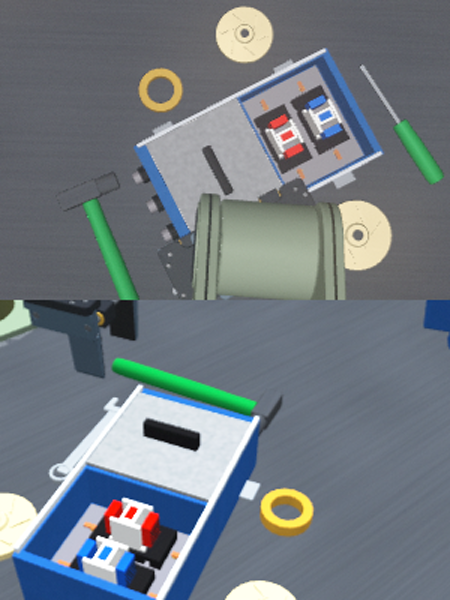

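Both pictures show the cover on its stop and the compartment clear. The red carrier is next to the cover (top view 285,135; scene view 132,522), and the blue one is beyond it. I'll turn 90° for the catches.

>>> move_arm([
  {"x":0,"y":0,"z":0,"rx":0,"ry":0,"rz":-0.1428},
  {"x":0,"y":0,"z":0,"rx":0,"ry":0,"rz":-0.1428},
  {"x":0,"y":0,"z":0,"rx":0,"ry":0,"rz":-0.1428},
  {"x":0,"y":0,"z":0,"rx":0,"ry":0,"rz":-0.1428},
  {"x":0,"y":0,"z":0,"rx":0,"ry":0,"rz":-0.1428},
  {"x":0,"y":0,"z":0,"rx":0,"ry":0,"rz":-0.1428},
  {"x":0,"y":0,"z":0,"rx":0,"ry":0,"rz":-0.1428},
  {"x":0,"y":0,"z":0,"rx":0,"ry":0,"rz":-0.1428},
  {"x":0,"y":0,"z":0,"rx":0,"ry":0,"rz":-0.1428},
  {"x":0,"y":0,"z":0,"rx":0,"ry":0,"rz":-0.1428},
], grip=0.8)

```text
time_s: 8.9
ee_pos: [451.4, -9.9, 171.9]
ee_rot: [-180.0, 0.0, 111.1]
force: [-0.3, -0.8, 0.5]
gripper_width: 73.1
gripper_force: 0.0
```

>>> move_arm([
  {"x":0,"y":0,"z":0,"rx":0,"ry":0,"rz":-0.1428},
  {"x":-33,"y":22,"z":0,"rx":0,"ry":0,"rz":0},
  {"x":-33,"y":22,"z":0,"rx":0,"ry":0,"rz":0},
  {"x":-33,"y":22,"z":0,"rx":0,"ry":0,"rz":0},
  {"x":-33,"y":22,"z":0,"rx":0,"ry":0,"rz":0},
  {"x":0,"y":0,"z":0,"rx":0,"ry":0,"rz":0},
  {"x":0,"y":0,"z":0,"rx":0,"ry":0,"rz":0},
  {"x":0,"y":0,"z":0,"rx":0,"ry":0,"rz":0},
])

```text
time_s: 9.7
ee_pos: [591.1, -82.4, 171.7]
ee_rot: [-179.9, -0.1, 119.0]
force: [-0.3, -0.3, 0.2]
gripper_width: 72.8
gripper_force: 0.0
```

```bash
python3 -c "
from h import *; to(595.8,-82.4,42,118.95)"
```

```text
t 9.7 pos [591.1 -82.4 171.7] rot [-1.7993e+02 -6.0000e-02  1.1896e+02] F [-0.3 -0.3  0.2] w 72.8 0.0
shift now [ -2.4   4.3 129.7] rotvec [-0.0012 -0.001   0.0002] shift in goal axes [ -2.3   4.1 129.7]
```

>>> move_arm([
  {"x":-2.3,"y":4.1,"z":0,"rx":0,"ry":0,"rz":0},
  {"x":0,"y":0,"z":30,"rx":0,"ry":0,"rz":0},
  {"x":0,"y":0,"z":30,"rx":0,"ry":0,"rz":0},
  {"x":0,"y":0,"z":30,"rx":0,"ry":0,"rz":0},
  {"x":0,"y":0,"z":0,"rx":0,"ry":0,"rz":0},
  {"x":0,"y":0,"z":0,"rx":0,"ry":0,"rz":0},
  {"x":0,"y":0,"z":0,"rx":0,"ry":0,"rz":0},
])

```text
time_s: 10.4
ee_pos: [598.3, -82.9, 84.0]
ee_rot: [179.8, 0.1, 119.0]
force: [0.2, 0.5, 0.5]
gripper_width: 72.9
gripper_force: 0.0
```

```bash
python3 - <<'E'
from h import *; to(595.8,-82.4,42,118.95)
f=grab_frame("scene"); cv2.imwrite("pics/e.png",cv2.resize(f["img"][180:360,150:350,::-1],None,fx=3.3,fy=3.3,interpolation=2))
E
```

```text
t 10.4 pos [598.3 -82.9  84. ] rot [1.7983e+02 1.4000e-01 1.1896e+02] F [0.2 0.5 0.5] w 72.9 0.0
shift now [ 1.8 -2.  42. ] rotvec [0.0029 0.0024 0.0002] shift in goal axes [ 1.7 -1.9 42. ]
```

View pics/e.png

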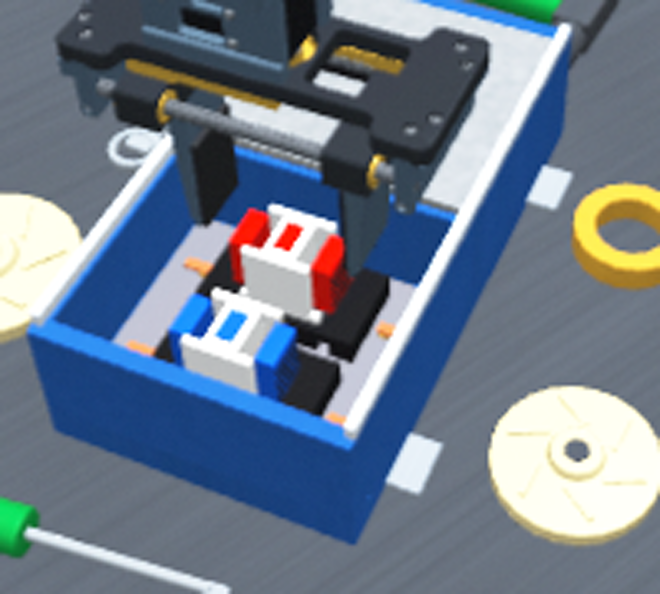

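The fingers sit outside both red tabs (crop 215,200 and 360,240 against tabs at 248,240 and 328,275). I'll let the arm settle before going lower.

>>> move_arm([
  {"x":0,"y":0,"z":8,"rx":0,"ry":0,"rz":0},
  {"x":0,"y":0,"z":0,"rx":0,"ry":0,"rz":0},
  {"x":0,"y":0,"z":0,"rx":0,"ry":0,"rz":0},
  {"x":0,"y":0,"z":0,"rx":0,"ry":0,"rz":0},
  {"x":0,"y":0,"z":0,"rx":0,"ry":0,"rz":0},
])

```text
time_s: 10.95
ee_pos: [597.0, -83.0, 74.1]
ee_rot: [180.0, 0.0, 118.9]
force: [-0.9, -0.3, 0.5]
gripper_width: 73.1
gripper_force: 0.0
```

```bash
python3 -c "
from h import *; to(595.8,-82.4,42,118.95)"
```

```text
t 10.95 pos [597.  -83.   74.1] rot [1.7999e+02 1.0000e-02 1.1895e+02] F [-0.9 -0.3  0.5] w 73.1 0.0
shift now [ 1.1 -0.8 32.1] rotvec [ 0.0001  0.0002 -0.    ] shift in goal axes [ 1.1 -0.8 32.1]
```

>>> move_arm([
  {"x":1,"y":-0.8,"z":8,"rx":0,"ry":0,"rz":0},
  {"x":0,"y":0,"z":8,"rx":0,"ry":0,"rz":0},
  {"x":0,"y":0,"z":8,"rx":0,"ry":0,"rz":0},
  {"x":0,"y":0,"z":7,"rx":0,"ry":0,"rz":0},
  {"x":0,"y":0,"z":0,"rx":0,"ry":0,"rz":0},
  {"x":0,"y":0,"z":0,"rx":0,"ry":0,"rz":0},
  {"x":0,"y":0,"z":0,"rx":0,"ry":0,"rz":0},
  {"x":0,"y":0,"z":0,"rx":0,"ry":0,"rz":0},
])

```text
time_s: 11.75
ee_pos: [596.1, -82.5, 43.3]
ee_rot: [180.0, 0.0, 118.9]
force: [-0.2, 1.1, -0.5]
gripper_width: 73.1
gripper_force: 0.0
```

>>> move_arm([
  {"x":0,"y":0,"z":0,"rx":0,"ry":0,"rz":0},
  {"x":0,"y":0,"z":0,"rx":0,"ry":0,"rz":0},
  {"x":0,"y":0,"z":0,"rx":0,"ry":0,"rz":0},
  {"x":0,"y":0,"z":0,"rx":0,"ry":0,"rz":0},
  {"x":0,"y":0,"z":0,"rx":0,"ry":0,"rz":0},
], grip=0, squeeze=16)

```text
time_s: 12.25
ee_pos: [595.9, -82.5, 43.3]
ee_rot: [180.0, 0.0, 118.9]
force: [-1.3, 1.3, 2.9]
gripper_width: 41.5
gripper_force: 16.0
```

```bash
python3 - <<'E'
from h import *; to(595.8,-82.4,42,118.95)
E
```

```text
t 12.25 pos [595.9 -82.5  43.3] rot [1.7998e+02 2.0000e-02 1.1895e+02] F [-1.3  1.3  2.9] w 41.5 16.008597314357758
shift now [ 0.1 -0.1  1.3] rotvec [ 0.0003  0.0003 -0.0001] shift in goal axes [ 0.1 -0.1  1.3]
```

Opening 41.5 mm means both catches are fully in, and there is almost no side force. I'll draw it up gently.

>>> move_arm([
  {"x":0,"y":0,"z":-2,"rx":0,"ry":0,"rz":0},
  {"x":0,"y":0,"z":-3,"rx":0,"ry":0,"rz":0},
  {"x":0,"y":0,"z":-3,"rx":0,"ry":0,"rz":0},
  {"x":0,"y":0,"z":0,"rx":0,"ry":0,"rz":0},
], squeeze=22)

```text
time_s: 12.65
ee_pos: [596.1, -82.5, 51.4]
ee_rot: [180.0, 0.0, 118.9]
force: [-0.3, 0.5, -0.9]
gripper_width: 40.7
gripper_force: 22.0
```

>>> move_arm([
  {"x":0,"y":0,"z":-5,"rx":0,"ry":0,"rz":0},
  {"x":0,"y":0,"z":-8,"rx":0,"ry":0,"rz":0},
  {"x":0,"y":0,"z":-10,"rx":0,"ry":0,"rz":0},
  {"x":0,"y":0,"z":-10,"rx":0,"ry":0,"rz":0},
  {"x":0,"y":0,"z":-10,"rx":0,"ry":0,"rz":0},
  {"x":0,"y":0,"z":-10,"rx":0,"ry":0,"rz":0},
  {"x":0,"y":0,"z":-10,"rx":0,"ry":0,"rz":0},
  {"x":0,"y":0,"z":-10,"rx":0,"ry":0,"rz":0},
  {"x":0,"y":0,"z":-10,"rx":0,"ry":0,"rz":0},
  {"x":0,"y":0,"z":-10,"rx":0,"ry":0,"rz":0},
])

```text
time_s: 13.65
ee_pos: [595.7, -82.4, 144.8]
ee_rot: [-180.0, 0.0, 118.9]
force: [0.3, -0.5, -0.1]
gripper_width: 40.9
gripper_force: 22.0
```

>>> move_arm([
  {"x":0,"y":0,"z":-10,"rx":0,"ry":0,"rz":0},
  {"x":0,"y":0,"z":-10,"rx":0,"ry":0,"rz":0},
  {"x":0,"y":0,"z":-10,"rx":0,"ry":0,"rz":0},
  {"x":0,"y":0,"z":-10,"rx":0,"ry":0,"rz":0},
  {"x":0,"y":0,"z":-6,"rx":0,"ry":0,"rz":0},
  {"x":0,"y":0,"z":-3,"rx":0,"ry":0,"rz":0},
  {"x":0,"y":0,"z":0,"rx":0,"ry":0,"rz":0},
  {"x":0,"y":0,"z":0,"rx":0,"ry":0,"rz":0},
  {"x":0,"y":0,"z":0,"rx":0,"ry":0,"rz":0},
  {"x":0,"y":0,"z":0,"rx":0,"ry":0,"rz":0},
])

```text
time_s: 14.65
ee_pos: [595.6, -82.4, 192.5]
ee_rot: [-180.0, -0.0, 118.9]
force: [-0.2, -0.3, -1.7]
gripper_width: 40.8
gripper_force: 22.0
```

```bash
python3 - <<'E'
from h import *; to(595.9,-82.5,193,118.95)
f=grab_frame("scene"); cv2.imwrite("pics/f.png",cv2.resize(f["img"][100:360,120:400,::-1],None,fx=2.2,fy=2.2,interpolation=2))
C=cloud(f); I=f["img"].astype(int)
m=masks_of("scene","red_carrier"); print([(x["p"],x["box"]) for x in m][:2])
if m:
    Q=C[m[0]["pixels"]]; print(np.percentile(Q,[1,50,99],axis=0).round(1))
for x in landmark_of("scene","blue_carrier")[:1]: print("blue",x["p"],unproj(f,*x["point"],plane=20).round(1))
print(state()["qvel"].round(2))
E
```

```text
t 14.65 pos [595.6 -82.4 192.5] rot [-1.7996e+02 -3.0000e-02  1.1895e+02] F [-0.2 -0.3 -1.7] w 40.8 21.993678510189056
shift now [-0.2  0.2 -0.5] rotvec [-0.0008 -0.0005 -0.0001] shift in goal axes [-0.2  0.2 -0.5]
[(0.92, [232.6, 198.0, 35.1, 41.2]), (0.27, [280.6, 175.3, 111.2, 49.6])]
[[ 544.  -107.8   86.1]
 [ 601.2  -93.3  203.2]
 [ 622.8  -43.6  222.1]]
blue 0.9 [ 619.5 -136.7   20. ]
[ 0.03 -0.16  0.01  0.08 -0.   -0.04]
```

View pics/f.png

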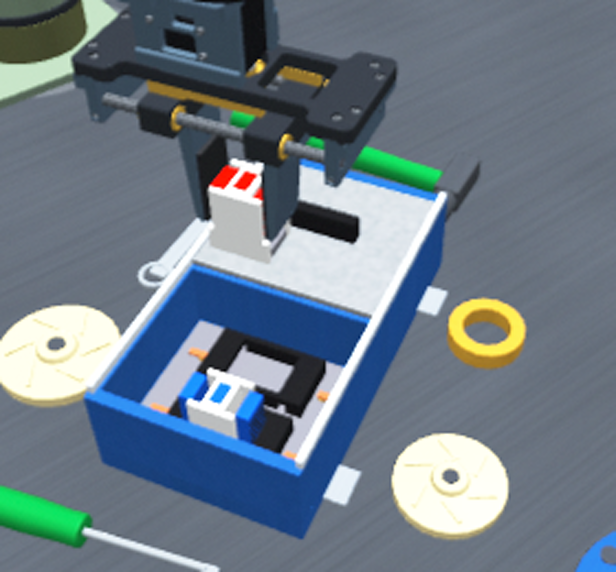

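The red carrier (crop 240,210) is upright between the fingers, with its foot about 83 mm above the cover top. Its socket is empty, the blue carrier is still seated (crop 220,405), and the cover is open. I'm handing in.

```bash
python3 -c "
from workcell import *; print(job_done())"
```

```text
the job is handed in; nothing more can be done
None
```

The job is handed in: the cover is fully open, and the red carrier is held upright by its pinched catches with its foot about 83 mm above the cover top; the blue carrier is still seated and I touched none of the tools or loose parts.

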